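Push a copper label plate out over the end of its ledge

TASK

With the fingertips, push the copper label plate along its wooden ledge towards the right-hand end (as the robot sees it) until about a third of the plate's length sticks out past the end, so that its edge can be got at later, then draw the fingers clear. It must still lie flat on the ledge and roughly square to it; do not pinch, lift or carry it, and leave the slate plate, the clay pot and the tape measure where they are.

Things in the scene. Friction and masses are not known exactly. Their poses are not given: they have to be found in the camera images.
- riser: Fixed wooden riser, 172 mm (x) by 260 mm (y), flat top 60 mm above the bench. Origin: centre of its underside; -y points to its right-hand end, +x away from the robot. A dark batten 12 mm wide, 10 mm high runs lengthwise at x = 0 and parts the top into two ledges 80 mm deep, centred at x = -46 mm (near) and +46 mm (far). Ends and outer sides have no rims.
- ledge_end (a point): Middle of the top edge at the riser's right-hand end (riser x = 0, y = -130 mm, z = 60 mm); same axes as the riser. Beyond it (-y) there is nothing under a plate.
- copper_plate: Loose copper-coloured plate, 60 mm (x) by 100 mm (y) by 6 mm thick, 0.16 to 0.26 kg, lying flat in the middle of the near or the far ledge, its length along the ledge (up to 0.1 rad off). Origin: centre of its underside; its -y end leads towards the right-hand end. Once its middle passes the end it tips off.
- plate_end (a point): Middle of the copper plate's leading (-y) end, half way up its thickness; 50 mm from the plate's centre.
- slate_plate: Loose dark grey slate label plate of the same size, lying on the other ledge; to be left alone. Origin: centre of its underside; long axis y.
- clay_pot: Small terracotta flower pot, 74 mm across and 65 mm high, standing on the bench behind the riser; to be left alone. Origin: centre of its underside.
- tape_measure: Yellow tape measure, 38 x 82 x 64 mm, standing on the bench to the right of the riser; to be left alone. Origin: centre of its underside.

How it is judged:
By the outcome, as a careful person would: the job done as asked, in the order asked, and still so for the second after the job is handed in, with the robot touching nothing.
It also fails if it takes over 40 s, if anything falls off the work surface, if the arm or the gripper's body presses on something with over 40 N, if the wrist force passes 120 N, or if a joint passes its speed limit or range.

ROBOT

A 6-joint arm with a two-finger parallel gripper is mounted at the origin on a cart in front of the work surface, level with it; the furniture and walls round the work are solid. World frame = base frame: x ahead of the robot, y to its left, z up, the work surface at z = 0. Lengths are in m, angles in rad, forces in N, time in s.
With the tool pointing down it reaches from about 0.35 to 0.85 m from the base axis. Payload 8.1 kg.
Tool frame: the origin (TCP) lies between the finger pads; the fingertips stand 11 mm ahead of it and the grasp point (between the pads) lies 8 mm behind it (tips_ahead is the z of the fingertips in the tool frame, in m); z points along the fingers, y is the line along which they close (so a half turn about z gives the same grasp; the last joint's range is limited). The gripper opens to 93 mm and grips with 3 to 60 N. Pads are 15 mm wide; open, the fingers measure 128 mm over their backs; the gripper's body (75 mm by 188 mm) begins 65 mm behind the grasp point.
Start: joints at [-1.19, 0.13, 1.488, -0, 1.523, -0.085], TCP at [0.27, -0.536, 0.23] pointing down, gripper open.
Joint ranges: [-2.96, 2.96], [-0.89, 2.26], [0.02, 2.5], [-1.34, 4.48], [0, 2.73], [-2.66, 2.66]. Speed limits (rad/s): [2.39, 2.39, 2.79, 3.14, 3.14, 3.14].

INTERFACE

Orientations are given as a rotation vector (axis times angle).
In Python, from plant import read_state, read_camera, close_job, tips_ahead gives the robot as it stands. The module is installed in compiled form; this text tells all that it offers.
- The arm moves only by the tool move_arm, never from a script. Its argument "plan" is a list of rows, each a list of 7 numbers: the turn, a rotation vector about the tool's x, y, z in units of 6 degrees (1.0 is 6 degrees), then the shift along the tool's x, y, z in units of 25 mm (1.0 is 25 mm), then the finger opening in mm, from 0 to 93. A call has exactly 10 rows; each row shifts and turns the commanded pose from where the row before left it, along the tool's axes as they then stand; what a row does not reach is not made up. A row lasts 1/10 s, in which the tool goes at most 50 mm and 8.59 degrees, less where a joint would pass 70% of its speed; a pose out of reach is approached as far as the arm can. A call is refused whole if a number of a shift passes 1 or a number of a turn 1, either way. A call with a gripper value outside its range is refused whole. The fingers move at their own pace and stop on an object; "force" is the grip in N (left out, the last holds). Time passes only in rows, so rows that do not move let the fingers close, or fill a call up. It gives the time, the measured TCP pose, the force, the opening and the grip force at its end, in the units of the state.
- read_state(): the state, without advancing time (a new reading comes with each control period).
- read_camera(name): name is "scene" or "side" or "wrist"; returns a dict with "frame" (400x640x3 uint8, red, green, blue), "z_map" (400x640 float32, m along the optical axis (not along the pixel's ray), 0 where there is no reading), "fx", "fy", "cx", "cy" (pixels), "distortion" ([k1, k2, p1, p2, k3] as OpenCV has them; the pictures are not rectified), "rvec" (rotation vector, rad) and "tvec" (3), from world to camera coordinates, as OpenCV has them. Camera axes: x right, y down, z forward; pixel columns grow to the right and rows downward; lengths in m; the calibration is good to about 2 mm. A picture is of the moment at which its call begins.
- close_job(): hands the job in; it is judged then, once.
The state is a dict: "t": time; "q": joint angles; "dq": joint speeds; "joint_torque": joint torques, N m; "tool_pos": TCP position; "orientation": TCP orientation; "force": force on the tool from outside, world axes, zero at the start; "wrist_torque": the same for the moment, N m; "opening": finger opening in m; "gripper_force": force on a finger pad.
Only numpy, scipy, OpenCV 4.12 (cv2) and the standard library are available. Lean on these libraries where they do the work, as an engineer would, in place of code of your own. Each camera call takes 0.05 s, during which the arm holds its last target. There are 200 camera calls.

## Working session

There is one attempt and no reset: what is moved stays moved. The work goes in short steps, Python scripts to look and compute and a tool call to move; the robot and the scene stay as the last step left them, time stands still between calls to the robot, and variables do not carry over. Pictures are saved under pics/ and viewed, at most 10 in all, crops included, and the job is handed in when it is done.

Besides the shell and the picture viewer there is one more tool, called after "Emit:" as a command line: name --pt "numbers of a row" for each row, then --argument value for the rest. move_arm: Moves the arm, as the interface text tells. Its arguments: {"type":"object","properties":{"plan":{"type":"array","items":{"type":"array","items":{"type":"number"}}},"force":{"type":"number"}},"required":["plan"]}

```bash
mkdir -p pics
cat > h.py <<'E'
import numpy as np, cv2
from plant import *
def cam(n):
    c=read_camera(n); c['K']=np.array([[c['fx'],0,c['cx']],[0,c['fy'],c['cy']],[0,0,1.]]); c['D']=np.array(c['distortion'],float)
    c['R']=cv2.Rodrigues(np.array(c['rvec'],float))[0]; c['t']=np.array(c['tvec'],float).ravel(); return c
def ray(c,px,z):
    p=cv2.undistortPoints(np.array(px,float).reshape(-1,1,2),c['K'],c['D']).reshape(-1,2)
    d=np.c_[p,np.ones(len(p))]@c['R']; o=-c['R'].T@c['t']
    return o+d*((z-o[2])/d[:,2])[:,None]
def save(c,n): cv2.imwrite('pics/'+n,c['frame'][:,:,::-1])
E
python3 - <<'E'
from h import *
s=read_state();print(s['t'],s['tool_pos'],s['orientation'],tips_ahead)
a=cam('scene');b=cam('side')
cv2.imwrite('pics/a.png',cv2.resize(np.vstack([a['frame'],b['frame']])[:,:,::-1],(480,600)))
save(a,'scene.png')
for c in(a,b):print((-c['R'].T@c['t']).round(3))
E
```

```text
0.0 [ 0.2692888  -0.53554283  0.22859368] [-3.05496666e+00 -7.24649323e-01  4.08219324e-04] 0.011
[0.206 0.81  0.751]
[ 0.451 -0.528  0.599]
```

View pics/a.png

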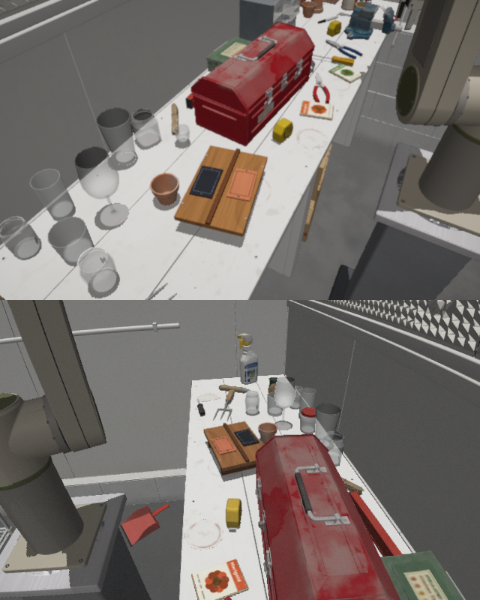

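View pics/scene.png

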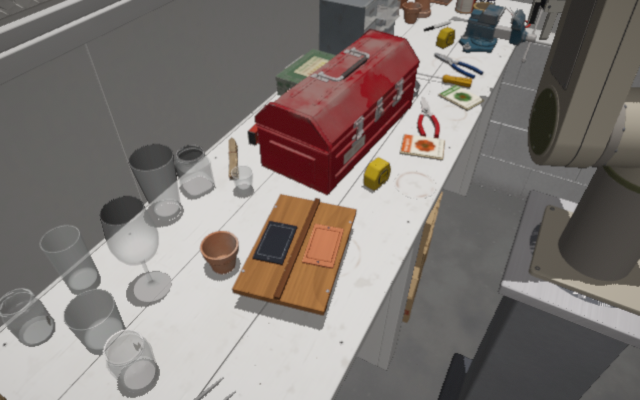

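The scene view shows the riser around (300,250), with the copper plate at (323,245) on the near ledge and the slate plate at (275,242) on the far one. The pot is at (220,250), the tape measure at (377,173) and a toolbox at (340,110). The riser's right-hand end is the upper edge in this picture, from (308,197) to (356,207). Next I'll measure these positions.

```bash
cat >> h.py <<'E'
def blob(m,near=None):
    m=cv2.morphologyEx(m.astype(np.uint8),cv2.MORPH_CLOSE,np.ones((3,3)))
    cs=cv2.findContours(m,cv2.RETR_EXTERNAL,cv2.CHAIN_APPROX_NONE)[0]
    cs=[c for c in cs if cv2.contourArea(c)>60 and (near is None or cv2.pointPolygonTest(c,near,True)>-15)]
    return max(cs,key=cv2.contourArea)[:,0]
def rect(c,m,z,near=None):
    k=blob(m,near); P=ray(c,k,z)[:,:2]
    (x,y),(w,h),a=cv2.minAreaRect((P*1000).astype(np.float32))
    b=cv2.boxPoints(((x,y),(w,h),a)); 
    if w>h: w,h,a=h,w,a+90
    a=(a+90)%180-90
    return np.array([x,y]).round(1),round(w,1),round(h,1),round(a,2),b.round(0).tolist()
def masks(c):
    H=cv2.cvtColor(c['frame'],cv2.COLOR_RGB2HSV).astype(int); h,s,v=H[...,0],H[...,1],H[...,2]
    return dict(copper=(h<13)&(s>110)&(s<190)&(v>185), yellow=(h>22)&(h<32)&(s>150)&(v>90))
E
python3 - <<'E'
from h import *
for n,pts in(('scene',dict(cu=(323,245),wood=(340,280),wood2=(255,280),slate=(275,242),tape=(377,173),pot=(220,250))),('side',{})):
    c=cam(n)
    H=cv2.cvtColor(c['frame'],cv2.COLOR_RGB2HSV)
    for k,p in pts.items(): print(k,H[p[1],p[0]])
    # world points from depth
    v,u=np.mgrid[:400,:640]; p=cv2.undistortPoints(np.stack([u,v],-1).reshape(-1,1,2).astype(float),c['K'],c['D']).reshape(-1,2)
    Z=c['z_map'].ravel(); W=((np.c_[p,np.ones(len(p))]*Z[:,None]-c['t'])@c['R']).reshape(400,640,3)
    np.save(n+'_W.npy',W)
    if n=='scene':
        for k,q in pts.items(): print(k,W[q[1],q[0]].round(3))
        m=((H[...,0]>=5)&(H[...,0]<22)&(H[...,1]>60)&(W[...,2]>.052)&(W[...,2]<.075)&(Z.reshape(400,640)>0))
        m=m&(abs(u-300)<90)&(abs(v-250)<70)
        print('riser',rect(c,m,.06,(300,250)))
    near=(323,245) if n=='scene' else None
    M=masks(c); print('cu n',M['copper'].sum())
    if n=='side': M['copper'][:, 330:]=0; M['copper'][230:]=0
    try: print(n,'cu',blob(M['copper'],near).min(0),blob(M['copper'],near).max(0),rect(c,M['copper'],.066,near))
    except Exception as e: print(e)
    # obstacles: heights
    for lab,lo,hi in(('hi',.07,.5),):
        sel=(Z.reshape(400,640)>0)&(W[...,2]>lo)&(W[...,2]<hi)&(W[...,0]>.3)&(W[...,0]<.9)&(abs(W[...,1])<.5)
        g={}
        for x,y,z in W[sel]: k=(round(x/.05),round(y/.05)); g[k]=max(g.get(k,0),z)
        print('rows y .45..-.5 step -.05 ; cols x .3..0.9')
        for j in range(9,-11,-1): print(round(j*.05,2),[int(g.get((i,j),0)*1000) for i in range(6,19)])
    t=rect(c,M['yellow'],.06,(377,173)) if n=='scene' else None; print('tape',t)
E
```

```text
cu [ 10 142 200]
wood [ 15   5 218]
wood2 [ 15 152 156]
slate [113  44  52]
tape [ 25 212 160]
pot [ 11 121 126]
cu [0.477 0.288 0.068]
wood [0.431 0.3   0.001]
wood2 [0.548 0.416 0.062]
slate [0.563 0.325 0.067]
tape [0.474 0.026 0.056]
pot [0.672 0.365 0.023]
riser (array([520. , 303.8]), 172.0, 274.5, 12.44, [[406.0, 419.0], [466.0, 151.0], [634.0, 188.0], [574.0, 456.0]])
cu n 1040
scene cu [303 224] [342 265] (array([479. , 283.7]), 57.9, 96.9, 14.43, [[439.0, 323.0], [463.0, 230.0], [519.0, 244.0], [495.0, 338.0]])
rows y .45..-.5 step -.05 ; cols x .3..0.9
0.45 [0, 0, 0, 0, 72, 0, 0, 0, 213, 212, 210, 0, 496]
0.4 [0, 0, 0, 0, 72, 0, 0, 0, 0, 0, 0, 0, 490]
0.35 [0, 0, 0, 0, 72, 70, 0, 0, 0, 0, 160, 159, 470]
0.3 [0, 0, 0, 70, 74, 71, 70, 0, 0, 0, 160, 159, 467]
0.25 [0, 0, 0, 70, 71, 72, 0, 0, 0, 0, 108, 158, 451]
0.2 [0, 0, 0, 0, 0, 71, 0, 0, 0, 0, 107, 107, 108]
0.15 [0, 0, 0, 0, 0, 0, 0, 0, 0, 0, 0, 0, 0]
0.1 [0, 0, 0, 0, 0, 167, 205, 205, 206, 195, 0, 0, 0]
0.05 [0, 0, 0, 0, 0, 171, 205, 205, 205, 0, 0, 0, 0]
0.0 [0, 0, 0, 0, 0, 175, 206, 205, 206, 0, 0, 0, 0]
-0.05 [0, 0, 
[... 1208 characters left out ...]
 165, 202, 203, 203, 193, 0, 0, 494]
0.05 [0, 0, 0, 0, 0, 169, 202, 202, 203, 186, 0, 0, 495]
0.0 [0, 0, 0, 0, 0, 175, 205, 204, 204, 184, 0, 0, 497]
-0.05 [0, 0, 0, 0, 0, 180, 214, 216, 213, 177, 0, 0, 498]
-0.1 [0, 0, 0, 0, 0, 184, 217, 215, 205, 174, 0, 0, 493]
-0.15 [0, 0, 0, 0, 0, 187, 217, 204, 203, 167, 0, 0, 468]
-0.2 [0, 0, 0, 0, 119, 192, 216, 217, 204, 165, 0, 0, 0]
-0.25 [0, 0, 0, 0, 147, 199, 204, 205, 203, 160, 70, 70, 0]
-0.3 [0, 0, 0, 0, 134, 201, 205, 205, 202, 156, 0, 70, 0]
-0.35 [0, 0, 0, 0, 0, 202, 203, 205, 204, 151, 0, 70, 0]
-0.4 [0, 0, 0, 0, 0, 0, 0, 0, 0, 0, 0, 0, 0]
-0.45 [0, 0, 0, 0, 0, 0, 0, 0, 0, 0, 0, 0, 0]
-0.5 [0, 0, 0, 0, 0, 0, 0, 0, 0, 0, 0, 0, 0]
tape None
```

Run:
```python
from h import *
for n in('scene','side'):
    W=np.load(n+'_W.npy'); P=W[(W[...,2]>.057)&(W[...,2]<.08)&(W[...,0]>.36)&(W[...,0]<.68)&(W[...,1]>.12)&(W[...,1]<.48)]
    P=P[np.hypot(P[:,0]-.52,P[:,1]-.3)<.165]
    r=cv2.minAreaRect((P[:,:2]*1000).astype(np.float32)); print(n,len(P),r,cv2.boxPoints(r).round(0).tolist())
    for a in np.radians([11.9,12.4,12.9]):
        ex=np.array([np.cos(a),np.sin(a)]);ey=np.array([-np.sin(a),np.cos(a)])
        X=P[:,:2]@ex*1000;Y=P[:,:2]@ey*1000
        b=P[:,2]>.0675
        print(np.degrees(a),np.percentile(X,[.3,1,99,99.7]).round(1),np.percentile(Y,[.3,1,99,99.7]).round(1),'batten',np.median(X[b]))
c=cam('wrist');save(c,'w.png')
```

```text
scene 9463 ((557.6964721679688, 313.2816467285156), (247.74598693847656, 263.4054260253906), 12.249686241149902) [[409.0, 416.0], [465.0, 158.0], [707.0, 211.0], [651.0, 468.0]]
11.9 [486.7 487.8 703.  722.7] [ 63.3  65.8 321.2 322.1] batten 571.9980049494335
12.4 [488.7 489.7 705.2 724.5] [ 58.2  60.9 316.2 317.1] batten 573.7656926433158
12.9 [490.2 491.5 707.4 726.2] [ 53.2  55.9 311.2 312.4] batten 575.5069332480904
side 3191 ((556.837646484375, 312.04498291015625), (248.07786560058594, 265.157958984375), 11.764219284057617) [[408.0, 417.0], [462.0, 157.0], [705.0, 208.0], [651.0, 467.0]]
11.9 [485.9 487.2 705.  719.8] [ 60.2  61.7 316.3 319.3] batten 569.9126252298938
12.4 [487.3 488.7 706.8 721.5] [ 55.5  56.9 311.5 314.2] batten 571.5764233915874
12.9 [488.  490.1 708.6 723.2] [ 50.7  52.  306.6 309.4] batten 573.0990376628617
```

Emit:
move_arm --pt "0 0 -1 0 0 -0.2 20" --pt "0 0 -1 0 0 -0.2 20" --pt "0 0 -1 0 0 -0.2 20" --pt "0 0 -1 0 0 -0.2 20" --pt "0 0 -1 0 0 -0.2 20" --pt "0 0 -1 0 0 -0.2 20" --pt "0 0 -1 0 0 -0.2 20" --pt "0 0 -1 0 0 -0.2 20" --pt "0 0 -1 0 0 -0.2 20" --pt "0 0 -1 0 0 -0.2 20"

```text
t: 1.25
tool_pos: [0.2695, -0.536, 0.2797]
orientation: [-2.28, -2.161, -0.0]
force: [-0.4, -0.1, -0.9]
opening: 0.0211
gripper_force: 0.0
```

Emit:
move_arm --pt "0 0 -1 0 0 0 20" --pt "0 0 -1 0 0 0 20" --pt "0 0 -0.57 0 0 0 20" --pt "0 0 0 1 0.8 0 20" --pt "0 0 0 1 0.8 0 20" --pt "0 0 0 1 0.8 0 20" --pt "0 0 0 1 0.8 0 20" --pt "0 0 0 1 0.8 0 20" --pt "0 0 0 1 0.8 0 20" --pt "0 0 0 1 0.8 0 20"

```text
t: 2.25
tool_pos: [0.37, -0.3344, 0.2796]
orientation: [1.975, 2.443, 0.0]
force: [0.2, 0.3, -0.7]
opening: 0.0199
gripper_force: 0.0
```

Emit:
move_arm --pt "0 0 0 1 0.5 0 20" --pt "0 0 0 1 0.5 0 20" --pt "0 0 0 1 0.5 0 20" --pt "0 0 0 1 0.5 0 20" --pt "0 0 0 1 0.5 0 20" --pt "0 0 0 1 0.5 0 20" --pt "0 0 0 1 0.5 0 20" --pt "0 0 0 1 0.5 0 20" --pt "0 0 0 1 0.5 0 20" --pt "0 0 0 1 0.5 0 20"

```text
t: 3.25
tool_pos: [0.4396, -0.0638, 0.2797]
orientation: [1.975, 2.443, 0.0]
force: [0.1, -0.7, -0.1]
opening: 0.0201
gripper_force: 0.0
```

Emit:
move_arm --pt "0 0 0 1 0.3 0 20" --pt "0 0 0 1 0.3 0 20" --pt "0 0 0 1 0.3 0 20" --pt "0 0 0 1 0.3 0 20" --pt "0 0 0 1 0.3 0 20" --pt "0 0 0 1 0.3 0 20" --pt "0 0 0 1 0.3 0 20" --pt "0 0 0 1 0.3 0 20" --pt "0 0 0 1 0.3 0 20" --pt "0 0 0 1 0.3 0 20"

```text
t: 4.25
tool_pos: [0.4603, 0.1964, 0.2796]
orientation: [1.975, 2.443, 0.0]
force: [0.4, -0.8, -0.9]
opening: 0.0199
gripper_force: 0.0
```

Run:
```python
from h import *
c=cam('wrist');save(c,'w1.png')
s=read_state();print(s['t'],s['tool_pos'])
a=np.radians(12.1);R=np.array([[np.cos(a),np.sin(a)],[-np.sin(a),np.cos(a)]])
M=masks(c);print('cu',rect(c,M['copper'],.066))
print('riser XY of tcp',R@np.array(s['tool_pos'])[:2])
```

```text
4.3 [0.46007448 0.19939455 0.27941975]
cu (array([469.5, 317.4]), 39.4, 58.4, -75.26, [[436.0, 329.0], [446.0, 291.0], [503.0, 306.0], [493.0, 344.0]])
riser XY of tcp [0.49164991 0.0985245 ]
```

View pics/w1.png

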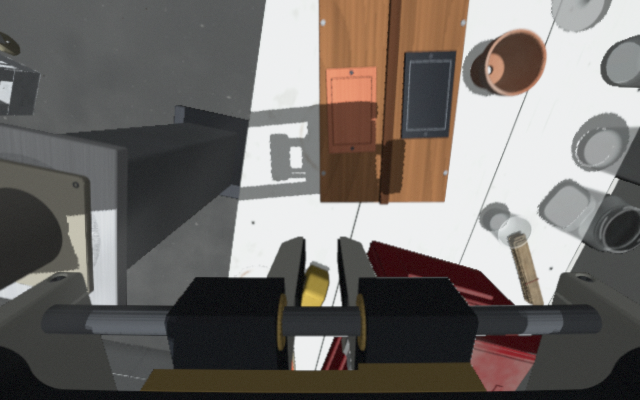

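The wrist view shows the copper plate spanning columns 327–378 and rows 67–153. The riser's right-hand end is the edge from (320,202) to (446,202), the slate plate is at (430,95), and the fingertips are at (300,240) and (345,240). I'll cast these points onto their planes.

```bash
cat >> h.py <<'E'
_a=np.radians(12.1);RR=np.array([[np.cos(_a),np.sin(_a)],[-np.sin(_a),np.cos(_a)]])
E
python3 - <<'E'
from h import *
c=cam('wrist')
H=cv2.cvtColor(c['frame'],cv2.COLOR_RGB2HSV).astype(int)
for r,q in((100,range(318,404,6)),(130,range(318,404,6))): print(r,[tuple(H[r,x]) for x in q])
def show(n,px,z): print(n,(ray(c,px,z)[:,:2]@RR.T*1000).round(1).tolist())
show('plate',[(327,69),(374,67),(378,151),(330,153)],.066)
show('riser end',[(320,202),(380,203),(446,202)],.06)
show('near edge',[(320,2),(320,100),(320,200)],.06)
m=(H[...,0]<=11)&(H[...,1]>90)&(H[...,2]>60); m[:,400:]=0;m[210:]=0;m[:,:310]=0
k=blob(m,(350,110));P=ray(c,k,.066)[:,:2]@RR.T*1000;r=cv2.minAreaRect(P.astype(np.float32));print(r)
E
```

```text
100 [(np.int64(9), np.int64(12), np.int64(209)), (np.int64(14), np.int64(133), np.int64(174)), (np.int64(9), np.int64(129), np.int64(210)), (np.int64(9), np.int64(131), np.int64(232)), (np.int64(9), np.int64(127), np.int64(233)), (np.int64(9), np.int64(129), np.int64(232)), (np.int64(9), np.int64(129), np.int64(232)), (np.int64(9), np.int64(130), np.int64(227)), (np.int64(9), np.int64(132), np.int64(224)), (np.int64(8), np.int64(132), np.int64(224)), (np.int64(13), np.int64(133), np.int64(173)), (np.int64(12), np.int64(145), np.int64(58)), (np.int64(10), np.int64(134), np.int64(99)), (np.int64(13), np.int64(135), np.int64(160)), (np.int64(10), np.int64(19), np.int64(40))]
130 [(np.int64(15), np.int64(14), np.int64(106)), (np.int64(13), np.int64(132), np.int64(83)), (np.int64(9), np.int64(141), np.int64(98)), (np.int64(8), np.int64(130), np.int64(104)), (np.int64(8), np.int64(137), np.int64(104)), (np.int64(8), np.int64(133), np.int64(107)), (np.int64(9), np.int64(137), np.int64(106)), (np.int64(8), np.int64(132), np.int64(104)), (np.int64(8), np.int64(136), np.int64(103)), (np.int64(8), np.int64(136), np.int64(103)), (np.int64(13), np.int64(135), np.int64(164)), (np.int64(10), np.int64(134), np.int64(99)), (np.int64(11), np.int64(133), np.int64(98)), (np.int64(13), np.int64(132), np.int64(158)), (np.int64(111), np.int64(37), np.int64(69))]
plate [[497.4, 232.8], [552.8, 235.2], [563.2, 136.8], [502.0, 134.1]]
riser end [[489.3, 66.6], [571.4, 65.4], [662.0, 67.0]]
near edge [[489.1, 303.8], [489.2, 198.3], [489.3, 69.5]]
((526.2363891601562, 179.57974243164062), (61.49065017700195, 101.39866638183594), 3.1677327156066895)
```

Emit:
move_arm --pt "0 0 0 0.86 0.18 0 20" --pt "0 0 0 0.86 0.18 0 20" --pt "0 0 0 0.86 0.18 0 20" --pt "0 0 0 0.86 0.18 0 20" --pt "0 0 0 0.86 0.18 0 20" --pt "0 0 0 0.86 0.18 0 20" --pt "0 0 0 0.86 0.18 0 20" --pt "0 0 0 0.86 0.18 0 20" --pt "0 0 0 0 0 0 20" --pt "0 0 0 0 0 0 20"

```text
t: 5.35
tool_pos: [0.4595, 0.3703, 0.2793]
orientation: [1.974, 2.444, -0.002]
force: [0.4, -0.0, 0.0]
opening: 0.0202
gripper_force: 0.0
```

Emit:
move_arm --pt "0 0 0 0 0 0.8 20" --pt "0 0 0 0 0 0.8 20" --pt "0 0 0 0 0 0.8 20" --pt "0 0 0 0 0 0.8 20" --pt "0 0 0 0 0 0.8 20" --pt "0 0 0 0 0 0.8 20" --pt "0 0 0 0 0 0.8 20" --pt "0 0 0 0 0 0.8 20" --pt "0 0 0 0 0 0.8 20" --pt "0 0 0 0 0 0 20"

```text
t: 6.35
tool_pos: [0.4578, 0.3682, 0.0964]
orientation: [-1.975, -2.441, 0.009]
force: [0.7, -0.5, -0.4]
opening: 0.0198
gripper_force: 0.0
```

Run:
```python
from h import *
c=cam('wrist');s=read_state();p=np.array(s['tool_pos']);print(s['t'],p,RR@p[:2])
d=cam('scene')
cv2.imwrite('pics/w2.png',np.vstack([cv2.resize(c['frame'],(480,300)),cv2.resize(d['frame'][150:350,150:470],(480,300))])[:,:,::-1])
```

```text
6.4 [0.45873108 0.36906912 0.09837924] [0.5259033  0.26471105]
```

View pics/w2.png

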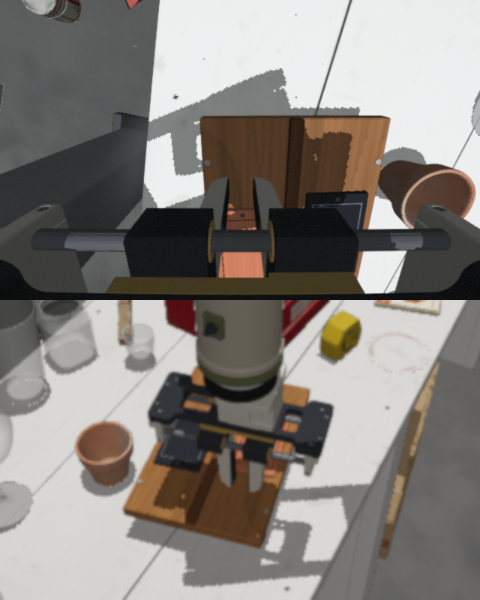

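The top panel shows the fingertips at about (222,180) and (262,180), just behind the copper plate's rear end. In the bottom panel they stand over the free part of the near ledge, at (240,470). I'll lower them next.

Emit:
move_arm --pt "0 0 0 0 0 0.2 20" --pt "0 0 0 0 0 0.2 20" --pt "0 0 0 0 0 0.2 20" --pt "0 0 0 0 0 0.1 20" --pt "0 0 0 0 0 0.1 20" --pt "0 0 0 0 0 0 20" --pt "0 0 0 0 0 0 20" --pt "0 0 0 0 0 0 20" --pt "0 0 0 0 0 0 20" --pt "0 0 0 0 0 0 20"

```text
t: 7.45
tool_pos: [0.4596, 0.371, 0.0798]
orientation: [1.975, 2.443, 0.0]
force: [0.1, -0.4, -0.5]
opening: 0.0203
gripper_force: 0.0
```

Run:
```python
from h import *
L=[]
for i in range(3):
    c=cam('scene');s=read_state();p=np.array(s['tool_pos']);print(s['t'],p.round(4),(RR@p[:2]).round(4),s['orientation'],np.round(s['force'],1))
```

```text
7.5 [0.4596 0.371  0.0798] [0.5271 0.2664] [1.97472020e+00 2.44329448e+00 4.26629692e-04] [-0.3  0.9  0.1]
7.55 [0.4595 0.371  0.0797] [0.5271 0.2664] [1.97464492e+00 2.44334615e+00 2.59222635e-04] [-0.1  0.1 -0.6]
7.6 [0.4595 0.371  0.0797] [0.5271 0.2664] [1.97476966e+00 2.44330367e+00 1.34170393e-04] [-0.7  0.6 -0.5]
```

Emit:
move_arm --pt "0 0 0 0 0 0.1 20" --pt "0 0 0 0 0 0.12 20" --pt "0 0 0 0 0 0 20" --pt "0 0 0 -0.2 0 0 20" --pt "0 0 0 -0.2 0 0 20" --pt "0 0 0 -0.2 0 0 20" --pt "0 0 0 -0.2 0 0 20" --pt "0 0 0 -0.2 0 0 20" --pt "0 0 0 -0.2 0 0 20" --pt "0 0 0 -0.2 0 0 20"

```text
t: 8.6
tool_pos: [0.4669, 0.3365, 0.0742]
orientation: [-1.975, -2.443, -0.001]
force: [1.1, 1.7, 0.1]
opening: 0.0204
gripper_force: 0.6
```

Emit:
move_arm --pt "0 0 0 -0.2 0 0 20" --pt "0 0 0 -0.2 0 0 20" --pt "0 0 0 -0.2 0 0 20" --pt "0 0 0 -0.2 0 0 20" --pt "0 0 0 -0.2 0 0 20" --pt "0 0 0 -0.2 0 0 20" --pt "0 0 0 -0.2 0 0 20" --pt "0 0 0 -0.2 0 0 20" --pt "0 0 0 -0.2 0 0 20" --pt "0 0 0 -0.2 0 0 20"

```text
t: 9.6
tool_pos: [0.4774, 0.2875, 0.0742]
orientation: [-1.975, -2.443, -0.0]
force: [0.4, 1.7, 1.7]
opening: 0.0201
gripper_force: 1.0
```

Run:
```python
from h import *
s=read_state();p=np.array(s['tool_pos']);print(s['t'],p.round(4),(RR@p[:2]).round(4),np.round(s['force'],1))
c=cam('wrist');d=cam('side')
cv2.imwrite('pics/w3.png',np.vstack([cv2.resize(c['frame'],(480,300)),cv2.resize(d['frame'][140:260,240:432],(480,300),interpolation=cv2.INTER_CUBIC)])[:,:,::-1])
```

```text
9.6 [0.4774 0.2875 0.0742] [0.5271 0.181 ] [0.4 1.7 1.7]
```

View pics/w3.png

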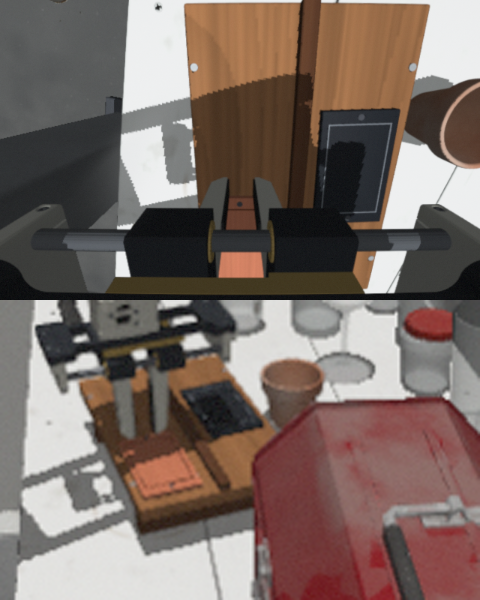

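The top panel shows both fingertips at the plate's rear end. In the bottom panel the copper plate lies flat and square at (165,470), its leading edge about 1 cm short of the riser's end. I'll push most of the remaining distance, then measure.

Emit:
move_arm --pt "0 0 0 -0.2 0 0 20" --pt "0 0 0 -0.2 0 0 20" --pt "0 0 0 -0.2 0 0 20" --pt "0 0 0 -0.2 0 0 20" --pt "0 0 0 -0.2 0 0 20" --pt "0 0 0 -0.15 0 0 20" --pt "0 0 0 -0.1 0 0 20" --pt "0 0 0 -0.05 0 0 20" --pt "0 0 0 0 0 0 20" --pt "0 0 0 0 0 0 20"

```text
t: 10.7
tool_pos: [0.4842, 0.2559, 0.0741]
orientation: [1.975, 2.443, -0.0]
force: [0.3, -0.0, -0.7]
opening: 0.0201
gripper_force: 0.0
```

Run:
```python
from h import *
s=read_state();p=np.array(s['tool_pos']);print(s['t'],p.round(4),(RR@p[:2]*1000).round(1),np.round(s['force'],1))
d=cam('side')
M=masks(d)['copper']; M[:,330:]=0;M[230:]=0;M[:,:270]=0
k=blob(M);P=ray(d,k,.066)[:,:2]@RR.T*1000
print('cu X',np.percentile(P[:,0],[0,5,95,100]).round(1),'Y',np.percentile(P[:,1],[0,5,95,100]).round(1))
for z in (.06,):
  g=d['frame'][140:220,270:350]
  cv2.imwrite('pics/w4.png',cv2.resize(g,(640,600),interpolation=cv2.INTER_NEAREST)[:,:,::-1])
```

```text
10.7 [0.4842 0.2559 0.0741] [527.  148.7] [ 0.3 -0.  -0.7]
cu X [495.4 496.4 551.4 552.2] Y [41.5 42.2 92.2 95.5]
```

View pics/w4.png

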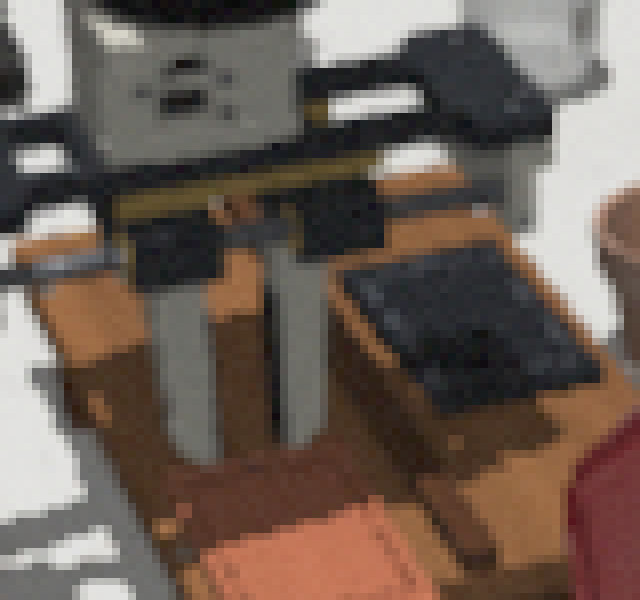

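The side crop shows the fingertips at the plate's rear edge, around (200,460)–(300,445), with the plate square. Its leading end measures Y = 41.5 mm, which matches the fingers. Next I'll fix the riser end precisely with edge profiles.

Run:
```python
from h import *
def prof(c,img,Xs,z=.06):
    g=cv2.cvtColor(img,cv2.COLOR_BGR2HSV)[...,1].astype(np.float32)
    ys=np.arange(35,95,.5)
    for X in Xs:
        W=np.c_[np.c_[np.full(len(ys),X),ys]/1000@RR,np.full(len(ys),z)]
        q=cv2.projectPoints(W,cv2.Rodrigues(c['R'])[0],c['t'],c['K'],c['D'])[0].reshape(-1,2).astype(np.float32)
        v=cv2.GaussianBlur(cv2.remap(g,q[:,:1],q[:,1:],cv2.INTER_LINEAR),(1,5),0).ravel()
        d=np.gradient(v); i=np.argsort(-abs(d))[:1]; print(X,ys[i],d[i].round(1),v[::12].astype(int))
c=cam('scene');print('scene before');prof(c,cv2.imread('pics/scene.png'),[500,515,530,545,555,590,610,630,645])
d=cam('side');print('side');
g=d['frame'][:,:,::-1].copy();prof(d,g,[493,560,590,600])
gv=g.copy()
cv2.imwrite('pics/w5.png',cv2.resize(g[170:240,270:350],(640,560),interpolation=cv2.INTER_CUBIC))
```

```text
scene before
500 [60.] [11.9] [  5   5   5   5  62 150 151 153 153 153]
515 [59.5] [14.6] [  5   5   5   5  60 153 153 153 152 151]
530 [60.] [13.] [  5   5   5   6  66 150 152 152 153 152]
545 [59.5] [11.4] [  5   4   5   6  61 151 151 151 152 151]
555 [59.] [11.] [  5   5   5   5  64 150 152 151 152 151]
590 [59.5] [12.1] [  5   5   5   6  57 152 153 152 152 153]
610 [60.] [10.8] [  5   5   5   6  57 148 151 151 152 153]
630 [60.5] [13.6] [  5   5   5   5  39 148 154 153 153 153]
645 [60.] [10.9] [  5   5   4   4  54 149 151 152 152 152]
side
493 [41.] [-4.] [123 132 127 133 137 139 139 136 135 142]
560 [45.] [3.6] [117 117 137 126 137 139 139 140 139 141]
590 [36.] [-3.] [125 124 134 127 136 140 143 135 137 140]
600 [63.5] [2.] [138 139 140 134 121 127 141 144 143 142]
```

View pics/w5.png

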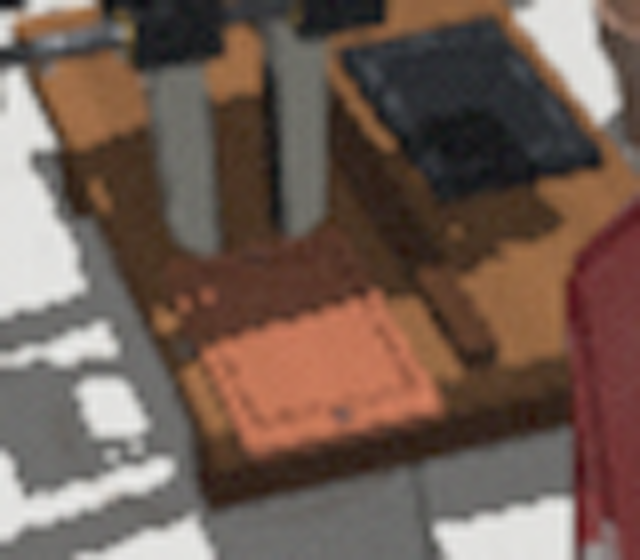

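The crop shows the plate's leading edge from (250,452) to (440,408), now past the riser's end. The riser's top end edge runs from (205,462) to (570,355).

Run:
```python
from h import *
d=cam('side'); f=lambda px,z:print((ray(d,[(270+x/8,170+y/8) for x,y in px],z)[:,:2]@RR.T*1000).round(1).tolist())
f([(205,462),(495,368),(570,355)],.06); f([(250,440),(440,398)],.066);f([(250,455),(440,413)],.06)
# brightness step wood top -> end face in depth map-free profile at far ledge
g=cv2.cvtColor(d['frame'],cv2.COLOR_RGB2GRAY).astype(np.float32); ys=np.arange(40,85,1.)
for X in(492,493,585,592,600,608):
    W=np.c_[np.c_[np.full(len(ys),X),ys]/1000@RR,np.full(len(ys),.06)]
    q=cv2.projectPoints(W,np.array(d['rvec'],float),d['t'],d['K'],d['D'])[0].reshape(-1,2).astype(np.float32)
    v=cv2.remap(g,q[:,:1],q[:,1:],cv2.INTER_LINEAR).ravel(); print(X,v[::3].astype(int))
```

```text
[[482.7, 44.6], [576.9, 56.8], [600.4, 54.8]]
[[496.0, 42.4], [553.9, 41.5]]
[[495.8, 43.1], [554.0, 42.0]]
492 [ 44  54  61  62  60  70  84 102 115 111 109 115 109 110 112]
493 [ 45  53  61  66  59  69  85  95 108 109 103 106 105 102 106]
585 [ 46  56  60  58  62  70  89 105 113 111 113 109 110 109 106]
592 [ 50  54  58  60  61  61  82  99 111 110 111 111 113 112 111]
600 [ 59  63  65  65  68  74  80  92 104 111 115 116 114 114 114]
608 [76 75 74 75 71 68 63 59 56 55 57 52 48 69 87]
```

The riser end is at Y ≈ 59.5 mm in both views, so the overhang is now about 18 mm. I'll push another 15.3 mm, back off, then lift.

Emit:
move_arm --pt "0 0 0 -0.11 0 0 20" --pt "0 0 0 -0.12 0 0 20" --pt "0 0 0 -0.12 0 0 20" --pt "0 0 0 -0.12 0 0 20" --pt "0 0 0 -0.09 0 0 20" --pt "0 0 0 -0.05 0 0 20" --pt "0 0 0 0 0 0 20" --pt "0 0 0 0 0 0 20" --pt "0 0 0 0.2 0 0 20" --pt "0 0 0 0.4 0 0 20"

```text
t: 11.9
tool_pos: [0.4842, 0.2559, 0.0741]
orientation: [1.976, 2.442, -0.0]
force: [0.4, -0.2, 0.2]
opening: 0.0203
gripper_force: 0.0
```

Emit:
move_arm --pt "0 0 0 0.6 0 0 20" --pt "0 0 0 0.4 0 0 20" --pt "0 0 0 0 0 -0.4 20" --pt "0 0 0 0 0 -0.8 20" --pt "0 0 0 0 0 -0.8 20" --pt "0 0 0 0 0 -0.8 20" --pt "0 0 0 0 0 -0.8 20" --pt "0 0 0 0 0 -0.8 20" --pt "0 0 0 0 0 -0.8 20" --pt "0 0 0 0 0 -0.4 20"

```text
t: 12.9
tool_pos: [0.4798, 0.2807, 0.2171]
orientation: [1.973, 2.442, 0.005]
force: [0.8, -0.4, -0.6]
opening: 0.0202
gripper_force: 0.0
```

Run:
```python
from h import *
s=read_state();print(s['t'],s['tool_pos'],np.round(s['force'],1))
d=cam('side');M=masks(d)['copper'];M[:,340:]=0;M[240:]=0;M[:,:260]=0
P=ray(d,blob(M),.066)[:,:2]@RR.T*1000;print('side',P.min(0),P.max(0),cv2.minAreaRect(P.astype(np.float32)))
c=cam('scene');M=masks(c)['copper']
try:
    P=ray(c,blob(M,(335,215)),.066)[:,:2]@RR.T*1000;print('scene',P.min(0),P.max(0),cv2.minAreaRect(P.astype(np.float32)))
except Exception as e:print(e)
cv2.imwrite('pics/w6.png',np.vstack([cv2.resize(c['frame'][130:330,180:500],(480,300)),cv2.resize(d['frame'][160:250,250:394],(480,300))])[:,:,::-1])
```

```text
12.9 [0.47978968 0.28072506 0.21713771] [ 0.8 -0.4 -0.6]
side [496.30706951  26.35686078] [552.8063312  120.34912843] ((524.4074096679688, 73.47972106933594), (93.9324722290039, 56.49473190307617), 89.63043975830078)
scene [496.48988815  25.24984064] [554.35878447 120.37880414] ((525.4000854492188, 72.78758239746094), (57.935707092285156, 95.00360870361328), 0.19024354219436646)
```

View pics/w6.png

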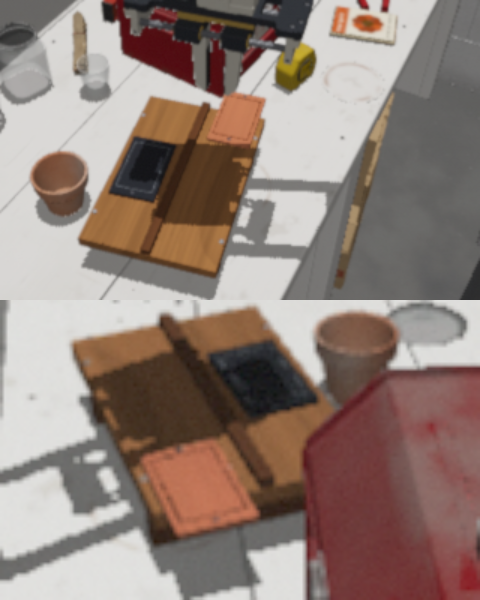

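The plate lies flat and square at (238,118) in the top panel, with its leading end at Y ≈ 25 mm against the riser end at about 59.5 mm, so it overhangs by roughly 34–36 mm. The slate, pot and tape measure are where they were, and the fingers are clear.

```bash
python3 -c "
from plant import close_job;print(close_job())"
```

```text
the job is handed in; nothing more can be done
None
```

The copper plate was pushed to the right-hand end of its ledge and now sticks out about 35 mm, roughly a third of its length; it lies flat and square, the fingers are clear, nothing else looks moved, and the job is handed in.

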